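# Square a window mount on its backing in the framer's jig

### The job

Square the blue window mount on top of its backing board: slide it over until all its edges are flush with the backing, which already lies home in the jig's corner against the long fence and the end block. Squeeze the red release lever of the side stop, slide the stop along to the notch where it closes up against the side of the boards, and let go so that it locks there. Leave the backing in its corner and the other things on the bench where they are.

Things in the scene. Friction and masses are not known exactly. Their poses are not given: they have to be found in the camera images.
- jig: Fixed squaring jig: grey plate 220 x 370 mm, top 12 mm above the bench, near edge at x -100 mm. Origin on the bench; x away from robot, y left along the fence, z up. Far side: aluminium fence along y, inner face x +65 mm, 30 mm wide, 34 mm high, rack on it to 43 mm. Right end: aluminium end block, inner face y -165 mm, x -20 to +65 mm, 34 mm high. Near side open. All heights from the bench.
- corner (a point): The jig's inner corner, where fence face and end block face meet, on the plate's top (jig x 65, y -165, z 12 mm). Axes as the jig's.
- backing: Backing board: tan MDF with a landscape print on top, 127 mm (its x) x 178 mm (its y) x 9 mm, loose, 160 g. Origin: centre of its underside. It lies on the jig's plate within 1 mm of fence and end block, axes along the jig's; its top is 21 mm above the bench.
- mount: Window mount: dark blue board, outside 127 mm (its x) x 178 mm (its y) like the backing, 5 mm thick, pale-edged window 89 x 127 mm; loose, about 70 g. Origin: centre of its underside. It lies on the backing, top 26 mm above the bench, shifted 14 to 26 mm towards jig -x and 14 to 30 mm towards the side stop (jig +y), turned up to 0.1 rad. Pushed on an edge it slides easily.
- side_stop (a joint): Side stop's place along the fence, m. 0: closing notch, its face 1 mm from boards that lie against the end block; grows to the left (jig +y); range -0.004 to 0.098. Notches every 0.0125, 0.5 mm play; starts in one from 0.05 to 0.0875. Slides freely while the lever is squeezed, is held firmly when locked; let go within 4 mm of a notch, it draws itself in.
- stop_lever (a joint): Angle of the red release lever on the side stop, rad. 0: let go, pawl down in a notch (locked). 0.42: fully squeezed, at its end stop. The pawl clears the teeth from about 0.35. Sprung back: holding it squeezed takes about 10 N.
- stop_squeeze (a point): On the side stop, 85 mm above the bench, where to squeeze it from above. Two upright paddles 28 mm wide (jig x), tops 105 to 110 mm: the black one is fixed, outer face 12 mm to jig +y of this point; the red one is the lever, outer face 28 mm to jig -y let go, 12 mm squeezed (40 mm over both, then 24). The body below is 55 mm high. Axes as the jig's.
- stop_face (a point): Middle of the side stop's flat face, which looks to jig -y, to the boards. It is on a black bar, jig x -31 to +63 mm, 13 to 34 mm above the bench, so moving in it pushes the mount's side edge ahead of it. Axes as the jig's.
- eraser: Bystander: white eraser with a blue sleeve, 20 x 42 x 12 mm, on the jig's plate at its near left corner. Origin: centre of its underside.
- tape_roll: Bystander: roll of brown tape lying flat, 100 mm across, 48 mm high, left of the jig. Origin: centre of its underside.
- weight: Bystander: brass weight with a knob, 56 mm across, 62 mm high, left of the jig. Origin: centre of its underside.
- glue: Bystander: white glue bottle, 52 mm across, 150 mm high, left of the jig. Origin: centre of its underside.
- masking_tape: Bystander: roll of cream masking tape lying flat, 90 mm across, 24 mm high, right of the jig. Origin: centre of its underside.
- pencil_pot: Bystander: dark steel pot 76 mm across and 100 mm high with pencils up to 170 mm high, right of the jig. Origin: centre of its underside.
- screwdriver: Bystander: screwdriver lying on the bench, right of the jig. Origin: on the bench under it.
- point_driver: Bystander: black hand-held point driver lying on its side, about 190 x 140 mm, 32 mm high, to the right between robot and jig. Origin: on the bench under its body.
Things that resemble listed ones, but are neither listed nor needed, are in the scene too. There is more than one size of the mount; the job needs the smaller.

How it is judged:
By the outcome, as a careful person would: the job done as asked, in the order asked, and still so for the second after the job is handed in, with the robot touching nothing.
It also fails if it takes over 50 s, if anything falls off the work surface, if the arm or the gripper's body presses on something with over 40 N, if the wrist force passes 120 N, or if a joint passes its speed limit or range.

### The arm

A 6-joint arm with a two-finger parallel gripper is mounted at the origin on the work surface. World frame = base frame: x ahead of the robot, y to its left, z up, the work surface at z = 0. Lengths are in m, angles in rad, forces in N, time in s.
With the tool pointing down it reaches from about 0.375 to 0.9 m from the base axis. Payload 3.1 kg.
Tool frame: the origin (TCP) lies midway between the tips of the shut fingers; the grasp point (between the pads) lies 19 mm behind it; z points along the fingers, y is the line along which they close (so a half turn about z gives the same grasp; the last joint's range is limited). The gripper opens to 85 mm and grips with 20 to 120 N. Pads are 22 mm wide; open, the fingers measure 114 mm over their backs; the gripper's body (76 mm by 85 mm) begins 54 mm behind the grasp point. The pads swing forward as they close: fully open they stand 13 mm farther back than shut.
Start: joints at [-0.178, 0.527, 1.433, -0, 1.181, -0.178], TCP at [0.625, 0, 0.231] pointing down, gripper open.
Joint ranges: [-3.08, 3.08], [-0.75, 2.2], [0.22, 2.44], [-1.43, 4.57], [0, 2.65], [-2.85, 2.85]. Speed limits (rad/s): [2.79, 2.79, 3.14, 3.14, 3.14, 3.14].

### API

Orientations are given as a unit quaternion [x, y, z, w].
In Python, from station import manip gives the robot as it stands.
- The arm moves only by the tool step_arm, never from a script. Its argument "targets" is text: rows parted by semicolons, each of 4 numbers parted by spaces: the shift along the tool's x, y, z in mm, then the turn about the tool's z in degrees. A call has 1 to 12 rows; each row is the pose to reach, as a shift and turn from the pose commanded when the call began, along the tool's axes at that moment; what a row does not reach only later rows make up. A row lasts 1/10 s, in which the tool goes at most 50 mm and 8.59 degrees, less where a joint would pass 70% of its speed; a pose out of reach is approached as far as the arm can. A call with a gripper value outside its range is refused whole. "gripper" is the closure, from 0 (fully open) to 1 (shut), set as the call begins (left out, the last holds). The fingers move at their own pace and stop on an object; "squeeze" is the grip in N (left out, the last holds). Time passes only in rows, so rows that repeat a pose let the fingers close. It gives the time, the measured TCP pose, the force, the opening and the grip force at its end, in the units of the state.
- manip.sense(): the state, without advancing time (a new reading comes with each control period).
- manip.snapshot(name): name is "scene" or "side" or "wrist"; returns the picture (400x640x3 uint8, red, green, blue); there is no depth.
- manip.get_calibration(name): a dict with "fov_y" (degrees; the focal length in pixels is half the picture's height over the tangent of half this angle, whatever the lens; pixels are square), "cx", "cy" (the principal point, pixels), "extrinsics" (4x4, takes a point from camera to world coordinates); the wrist camera has in their place "tool_from_camera" (4x4, takes a point from camera to tool coordinates, whose origin is the TCP and whose axes are the flange's). Camera axes: x right, y down, z forward; pixel columns grow to the right and rows downward; lengths in m; the calibration is good to about 2 mm. A picture is of the moment at which its call begins: read the wrist's pose just before it. get_calibration takes no time and is no camera call.
- manip.sign_off(): hands the job in; it is judged then, once.
Trained networks look in the newest picture that a camera, given by its name, has taken for a name from the list of things; names that differ only in an ending like _2 or _b are one class to them, and where a whole thing is asked for, a point or a joint stands for the part that bears it (a point fixed in the world has none). Each returns a list of dicts, best first, with "p" (0 to 1); they miss things now and then, are a little off and sometimes report something else, mostly with a low value. They report only what shows in the picture. A call takes as long as a camera call. They do not tell look-alikes from the thing itself.
- manip.recognise(camera, query): "position" ([column, row] in pixels, amid what is visible of it).
- manip.masks_of(camera, query): "pixels" (400x640 bool, what is visible of it) and "position" ([column, row] in pixels, amid what is visible of it).
- manip.mark_of(camera, query): "position" ([column, row] in pixels: a listed point, or the origin of a listed thing).
The state is a dict: "t": time; "q": joint angles; "qd": joint speeds; "tau": joint torques, N m; "tcp_pos": TCP position; "tool_rot": TCP orientation; "force": force on the tool from outside, world axes, zero at the start; "ft_torque": the same for the moment, N m; "finger_gap": opening from 0.0 (shut) to 1.0 (fully open); "gripper_force": force on a finger pad.
Only numpy, scipy, OpenCV 4.12 (cv2) and the standard library are available. Lean on these libraries where they do the work, as an engineer would, in place of code of your own. Each camera call takes 0.05 s, during which the arm holds its last target. There are 200 camera calls.

## Working session

There is one attempt and no reset: what is moved stays moved. The work goes in short steps, Python scripts to look and compute and a tool call to move; the robot and the scene stay as the last step left them, time stands still between calls to the robot, and variables do not carry over. Pictures are saved under pics/ and viewed, at most 10 in all, crops included, and the job is handed in when it is done.

Besides the shell and the picture viewer there is one more tool, called after "Call:" as a command line: name --argument value ..., lists and objects as JSON in quotes. step_arm: Moves the arm, as the interface text tells. Its arguments: {"type":"object","properties":{"targets":{"type":"string"},"gripper":{"type":"number"},"squeeze":{"type":"number"}},"required":["targets"]}

```bash
mkdir -p pics; cat > h.py <<'E'
import numpy as np, cv2
from station import manip
from scipy.spatial.transform import Rotation as R
def cal(n):
    c=manip.get_calibration(n); f=200/np.tan(np.radians(c["fov_y"])/2)
    if "extrinsics" in c: T=np.array(c["extrinsics"])
    else:
        s=manip.sense(); W=np.eye(4); W[:3,:3]=R.from_quat(s["tool_rot"]).as_matrix(); W[:3,3]=s["tcp_pos"]
        T=W@np.array(c["tool_from_camera"])
    return f,c["cx"],c["cy"],T
def world(n,px,z,C=None):
    f,cx,cy,T=C or cal(n); px=np.atleast_2d(px).astype(float)
    d=np.c_[(px-[cx,cy])/f,np.ones(len(px))]@T[:3,:3].T; o=T[:3,3]
    return o+d*((z-o[2])/d[:,2])[:,None]
def pix(n,P,C=None):
    f,cx,cy,T=C or cal(n); p=(np.atleast_2d(P)-T[:3,3])@T[:3,:3]
    return p[:,:2]/p[:,2:]*f+[cx,cy]
def save(n,name):
    im=np.array(manip.snapshot(n)); cv2.imwrite(f"pics/{name}.png",im[:,:,::-1]); return im
E
python3 - <<'E'
from h import *
np.set_printoptions(precision=3,suppress=True)
for n in("scene","side","wrist"):
    print(n,cal(n)[3][:3,3],manip.get_calibration(n).keys()); im=save(n,n+"0")
    for q,z in(("corner",.012),("mount",.021),("backing",.012),("stop_squeeze",.085),("stop_face",.0235),("jig",0)):
        for r in manip.mark_of(n,q)[:3]: print(q,round(r["p"],2),np.array(r["position"]),world(n,r["position"],z)[0])
print(manip.sense())
a=[cv2.imread(f"pics/{n}0.png") for n in("scene","side")]
cv2.imwrite("pics/a.png",cv2.resize(np.vstack(a),(480,600),interpolation=cv2.INTER_AREA))
E
```

```text
scene [1.537 0.612 1.059] dict_keys(['fov_y', 'cx', 'cy', 'extrinsics'])
corner 0.59 [265.9 221.9] [ 0.607 -0.136  0.012]
mount 0.91 [310.4 218.4] [ 0.525 -0.014  0.021]
mount 0.7 [416.1 206. ] [0.285 0.263 0.021]
backing 0.62 [301.5 224.7] [ 0.558 -0.028  0.012]
stop_squeeze 0.84 [331.8 249.5] [0.672 0.148 0.085]
stop_face 0.97 [336. 245.] [0.594 0.121 0.024]
stop_face 0.47 [298.8 223.9] [ 0.57  -0.031  0.024]
stop_face 0.29 [206.5 163.1] [ 0.458 -0.52   0.024]
jig 0.63 [314.9 237.3] [0.576 0.034 0.   ]
side [ 0.211 -1.122  1.042] dict_keys(['fov_y', 'cx', 'cy', 'extrinsics'])
corner 0.9 [381.5 237.6] [ 0.599 -0.152  0.012]
corner 0.64 [392.4 322.1] [ 0.533 -0.453  0.012]
mount 0.91 [252.6 177.8] [0.242 0.224 0.021]
mount 0.67 [351.6 210.2] [ 0.539 -0.019  0.021]
backing 0.85 [358.2 215.7] [ 0.556 -0.04   0.012]
backing 0.2 [379.6 237.3] [ 0.594 -0.15   0.012]
stop_squeeze 0.72 [377.  157.4] [0.676 0.161 0.085]
stop_squeeze 0.66 [301.4 144.2] [0.433 0.3   0.085]
stop_face 0.82 [359.2 180.3] [0.604 0.125 0.024]
stop_face 0.74 [353.2 207.3] [ 0.547 -0.009  0.024]
jig 0.89 [355.  200.6] [0.57  0.049 0.   ]
wrist [0.625 0.075 0.374] dict_keys(['fov_y', 'cx', 'cy', 'tool_from_camera'])
corner 0.83 [298.1 276. ] [ 0.603 -0.139  0.012]
backing 0.77 [260.6 202.3] [ 0.559 -0.037  0.012]
stop_face 0.94 [294.5  62.2] [0.603 0.119 0.024]
{'t': 1.05, 'q': array([-0.179,  0.527,  1.433,  0.   ,  1.181, -0.179]), 'qd': array([-0.002, -0.   ,  0.001,  0.001,  0.001,  0.   ]), 'tau': array([  0.   , -44.233, -17.842,  -0.   ,   0.001,  -0.   ]), 'tcp_pos': array([0.625, 0.   , 0.231]), 'tool_rot': array([ 0.707,  0.707,  0.   , -0.   ]), 'force': array([ 0.085,  0.588, -0.46 ]), 'ft_torque': array([ 0.016, -0.04 ,  0.023]), 'gripper_force': 0.0, 'finger_gap': 0.996000024794671}
```

View pics/scene0.png

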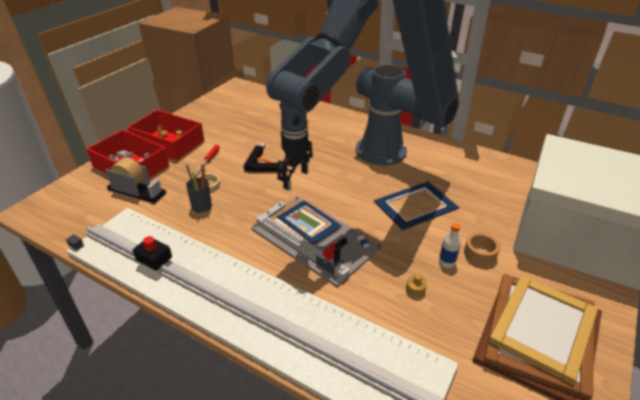

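View pics/wrist0.png

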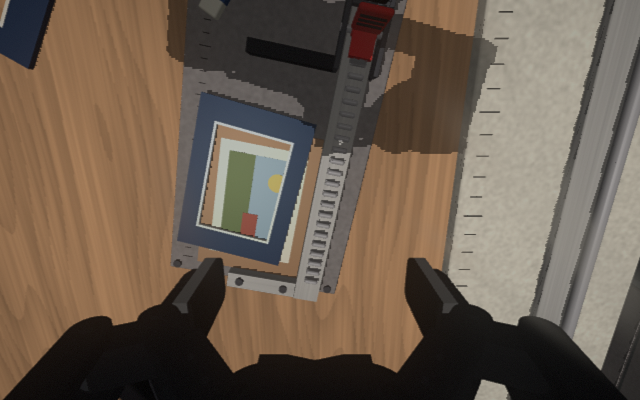

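The wrist view shows the jig with its fence running about (310,295) to (385,10), the small mount at about (250,180) and the red lever at (370,30). There are two mount candidates. One is in the jig (scene 310,218); the larger is loose on the bench (scene 416,206). The jig one fits because it lies on the backing with the print. I'll confirm it in an enlarged crop and take edge measurements.

```bash
python3 - <<'E'
from h import *
np.set_printoptions(precision=4,suppress=True)
im=cv2.imread("pics/wrist0.png")
cv2.imwrite("pics/w0c.png",cv2.resize(im[80:305,160:400],None,fx=2.6,fy=2.6,interpolation=cv2.INTER_CUBIC))
for q in("mount","side_stop"):
    for r in manip.masks_of("wrist",q):
        m=np.array(r["pixels"]).astype(np.uint8); h=cv2.findContours(m,0,1)[0]; c=max(h,key=cv2.contourArea)
        rect=cv2.minAreaRect(c); b=cv2.boxPoints(rect); print(q,round(r["p"],2),m.sum(),b.tolist())
        if q=="mount":
            w=world("wrist",b,.026); print(w[:,:2], np.linalg.norm(np.diff(w,axis=0),axis=1), w.mean(0)); e=w[1]-w[0];print(np.degrees(np.arctan2(e[1],e[0])))
E
```

```text
mount 0.95 2777 [[-12.257412910461426, 55.64119338989258], [9.654289245605469, -13.96069049835205], [54.522308349609375, 0.16442489624023438], [32.6106071472168, 69.76631164550781]]
[[0.2895 0.1241]
 [0.3298 0.1855]
 [0.3702 0.1737]
 [0.3319 0.1108]] [0.0734 0.0421 0.0736] [0.3304 0.1485 0.026 ]
56.7197354077718
mount 0.88 9744 [[161.79164123535156, 236.255126953125], [201.1672821044922, 90.68460083007812], [317.32427978515625, 122.1041259765625], [277.94866943359375, 267.6746520996094]]
[[ 0.4388 -0.0761]
 [ 0.5045  0.0906]
 [ 0.6273  0.0586]
 [ 0.5785 -0.1187]] [0.1792 0.1269 0.1839] [ 0.5373 -0.0114  0.026 ]
68.46957607099989
side_stop 0.82 4826 [[242.80767822265625, 54.9615364074707], [259.23077392578125, -27.153846740722656], [395.9615478515625, 0.19231033325195312], [379.5384521484375, 82.30769348144531]]
```

View pics/w0c.png

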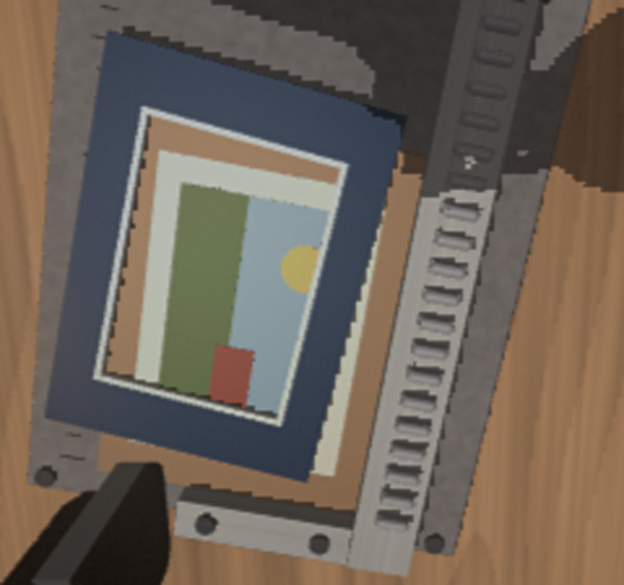

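The crop confirms it: this mount has the 127 x 178 outline and lies on the printed backing, with backing showing along the fence and the end block. Crop corners are about (108,32), (405,120), (307,482) and (46,417). The fence inner edge runs (420,195) to (349,563), and the end block edge runs (180,490) to (352,515).

```bash
python3 - <<'E'
from h import *
np.set_printoptions(precision=4,suppress=True)
W=lambda p,z: world("wrist",np.array(p)/2.6+[160,80],z)[:,:2]
m=W([(108,32),(405,120),(307,482),(46,417)],.026); print("mount",m,np.linalg.norm(m-np.roll(m,-1,0),axis=1),m.mean(0))
f=W([(420,195),(349,563)],.034); e=f[0]-f[1]; a=np.arctan2(-e[0],e[1]); print("fence",f,"yaw",a)
b=W([(180,490),(352,515)],.034); d=b[1]-b[0]; print("block",b,np.arctan2(d[1],d[0]))
bk=W([(400,150),(330,510)],.021);print(bk)
mm=m; e=mm[0]-mm[3]+mm[1]-mm[2]; print("mount yaw",np.arctan2(-e[0],e[1]))
# jig pose from stop marks scene/side
for n in("scene","side"):
  for q,z in(("stop_squeeze",.085),("stop_face",.0235)): pass
Rj=np.array([[np.cos(a),-np.sin(a)],[np.sin(a),np.cos(a)]])
# corner: intersect
t=np.linalg.solve(np.c_[f[0]-f[1],-(b[1]-b[0])],b[0]-f[1]); c=f[1]+t[0]*(f[0]-f[1]); print("corner",c)
org=c-Rj@[.065,-.165]; print("origin",org)
for nm,P in(("mount",m),("mc",m.mean(0)[None]),("sq",np.array([[.674,.155]])),("face",np.array([[.6,.122]]))): print(nm,(P-org)@Rj)
print(manip.get_calibration("wrist")["tool_from_camera"])
E
```

```text
mount [[ 0.5048  0.089 ]
 [ 0.6257  0.0543]
 [ 0.5788 -0.1155]
 [ 0.4574 -0.0816]] [0.1258 0.1761 0.1261 0.177 ] [ 0.5417 -0.0134]
fence [[ 0.632   0.0241]
 [ 0.5988 -0.1551]] yaw -0.18319488089292782
block [[ 0.5197 -0.1154]
 [ 0.6008 -0.1287]] -0.16210655107789795
[[ 0.6236  0.0414]
 [ 0.589  -0.1337]]
mount yaw -0.27015004570941037
corner [ 0.6037 -0.1291]
origin [0.5698 0.0449]
mount [[-0.0719  0.0315]
 [ 0.0532  0.0194]
 [ 0.0381 -0.1561]
 [-0.0875 -0.1449]]
mc [[-0.017  -0.0625]]
sq [[0.0824 0.1272]]
face [[0.0157 0.0813]]
[[ 0.0012 -0.9549 -0.2968  0.0752]
 [ 1.      0.0014 -0.0005 -0.0003]
 [ 0.0008 -0.2968  0.9549 -0.1426]
 [ 0.      0.      0.      1.    ]]
```

Call:
step_arm --targets "0 -18 7 -8;0 -36 14 -16;0 -54 21 -24;0 -72 28 -32;0 -90 35 -40;0 -108 42 -48;0 -126 49 -56;0 -144 56 -64;0 -160 63 -72;0 -176 70 -79.5;0 -176 70 -79.5;0 -176 70 -79.5" --gripper 0

```text
t: 2.35
tcp_pos: [0.4499, -0.0002, 0.1617]
tool_rot: [0.093, 0.996, -0.0, 0.001]
force: [-0.5, -1.0, -0.1]
finger_gap: 0.999
gripper_force: 0.0
```

```bash
python3 - <<'E'
from h import *
np.set_printoptions(precision=4,suppress=True)
s=manip.sense();print(s["t"],s["tcp_pos"],s["tool_rot"],s["force"])
im=save("wrist","w1"); np.save("c1.npy",cal("wrist")[3])
for q,z in(("corner",.012),("mount",.021),("backing",.012),("stop_squeeze",.085),("stop_face",.0235)):
    for r in manip.mark_of("wrist",q)[:2]: print(q,round(r["p"],2),np.array(r["position"]),world("wrist",r["position"],z)[0])
cv2.imwrite("pics/w1b.png",cv2.resize(cv2.imread("pics/w1.png"),(800,500),interpolation=cv2.INTER_CUBIC))
E
```

```text
2.35 [ 0.4499 -0.0002  0.1617] [ 0.093   0.9957 -0.0001  0.0008] [-0.4891 -1.0178 -0.0702]
corner 0.91 [222.9 333.3] [ 0.5997 -0.1348  0.012 ]
backing 0.62 [302.1 287.9] [ 0.5575 -0.0345  0.012 ]
stop_face 0.91 [456.9 305.3] [0.5998 0.1243 0.0235]
```

View pics/w1b.png

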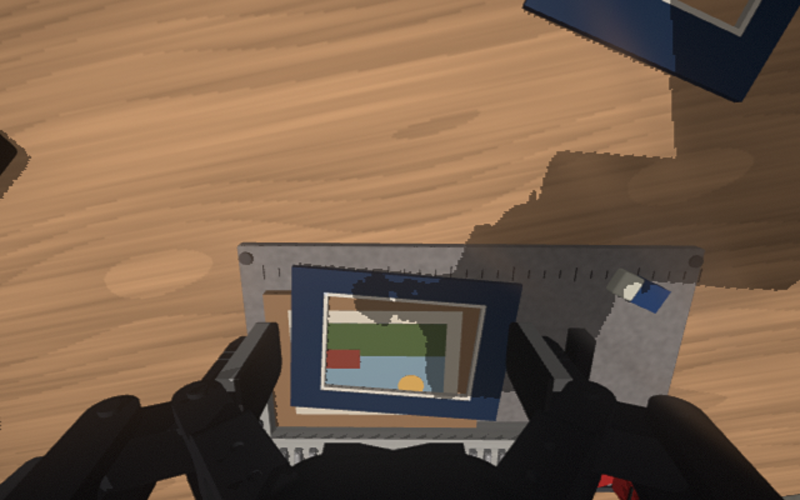

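The view shows the plate's near edge from (240,243) to (703,248), the mount's near corners at (293,265) and (522,283), the backing's near-right corner at (265,291), and the eraser at (640,290).

```bash
python3 - <<'E'
from h import *
np.set_printoptions(precision=4,suppress=True)
c=cal("wrist")
W=lambda p,z: world("wrist",np.array(p)*.8,z,c)[:,:2]
p=W([(240,243),(703,248)],.012); e=p[1]-p[0]; a=np.arctan2(-e[0],e[1]); print("plate",p,np.linalg.norm(e),a)
m=W([(293,265),(522,283),(497,421),(291,406)],.026); print(m,np.linalg.norm(np.diff(m,axis=0),axis=1)); 
a=-.185;Rj=np.array([[np.cos(a),-np.sin(a)],[np.sin(a),np.cos(a)]])
b=W([(265,291)],.021)[0]; print("backing NR",b)
org=b-Rj@[-.062,-.165]; print("org by backing",org)
print("plate in jig",(p-org)@Rj); print("mount",(m-org)@Rj,(m.mean(0)-org)@Rj)
print("corner/face",(np.array([[.5997,-.1348],[.603,-.139],[.5998,.1243],[.603,.119]])-org)@Rj)
s=manip.sense(); print("tcp jig",(s["tcp_pos"][:2]-org)@Rj, "tool", R.from_quat(s["tool_rot"]).as_matrix())
E
```

```text
plate [[ 0.4343 -0.1198]
 [ 0.5043  0.2365]] 0.36310735960977586 -0.19388598161631523
[[ 0.4554 -0.0791]
 [ 0.5016  0.0904]
 [ 0.6263  0.0582]
 [ 0.5788 -0.1136]] [0.1756 0.1288 0.1782]
backing NR [ 0.4739 -0.108 ]
org by backing [0.5652 0.0428]
plate in jig [[-0.0987 -0.1839]
 [-0.0955  0.1792]]
mount [[-0.0855 -0.14  ]
 [-0.0712  0.0351]
 [ 0.0573  0.0264]
 [ 0.0422 -0.1512]] [-0.0143 -0.0574]
corner/face [[ 0.0666 -0.1682]
 [ 0.0706 -0.1717]
 [ 0.019   0.0865]
 [ 0.0232  0.0819]]
tcp jig [-0.1055 -0.0634] tool [[-0.9831  0.1828  0.0012]
 [ 0.1828  0.9831 -0.0002]
 [-0.0012 -0.     -1.    ]]
```

Call:
step_arm --targets "6 0 40 0;6 0 80 0;6 0 115 0;6 0 140 0;6 0 152 0;6 0 157 0;6 0 157 0;6 0 157 0" --gripper 0

```text
t: 3.45
tcp_pos: [0.4437, 0.001, 0.0048]
tool_rot: [0.092, 0.996, -0.0, 0.001]
force: [-0.2, 0.4, 0.2]
finger_gap: 1.001
gripper_force: 0.0
```

Call:
step_arm --targets "-4 0 0 0;-8 0 0 0;-12 0 0 0;-15 0 0 0;-18 0 0 0;-21 0 0 0;-24 0 0 0;-27 0 0 0;-30 0 0 0;-32 0 0 0;-32 0 0 0"

```text
t: 4.55
tcp_pos: [0.4752, -0.0049, 0.0043]
tool_rot: [0.091, 0.996, -0.0, 0.0]
force: [0.2, -0.6, -1.1]
finger_gap: 0.997
gripper_force: 0.0
```

Call:
step_arm --targets "-1 0 0 0;-2 0 0 0;-3 0 0 0;-3 0 0 0"

```text
t: 4.95
tcp_pos: [0.4777, -0.0053, 0.0043]
tool_rot: [0.091, 0.996, -0.0, 0.0]
force: [0.9, -1.4, -0.0]
finger_gap: 1.0
gripper_force: 0.0
```

Call:
step_arm --targets "-1 0 0 0;-2 0 0 0;-2 0 0 0"

```text
t: 5.25
tcp_pos: [0.4797, -0.0057, 0.0043]
tool_rot: [0.092, 0.996, -0.0, 0.0]
force: [0.7, -0.7, 0.7]
finger_gap: 0.999
gripper_force: 0.0
```

Call:
step_arm --targets "-1 0 0 0;-1 0 0 0"

```text
t: 5.45
tcp_pos: [0.4806, -0.0058, 0.0043]
tool_rot: [0.092, 0.996, -0.0, 0.0]
force: [0.4, 0.3, 0.3]
finger_gap: 0.998
gripper_force: 0.1
```

```bash
python3 - <<'E'
from h import *
save("wrist","w2")
cv2.imwrite("pics/w2b.png",cv2.imread("pics/w2.png"))
E
```

```text
(no output)
```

View pics/w2b.png

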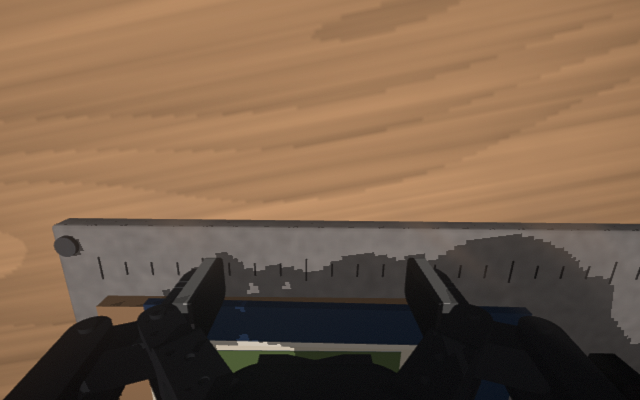

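The mount is squared. Its near edge (row ~301) is almost on the backing's near edge (rows 297–305). I'll push on gently until I feel contact.

Call:
step_arm --targets "-1 0 0 0;-1 0 0 0"

```text
t: 5.7
tcp_pos: [0.4815, -0.006, 0.0043]
tool_rot: [0.092, 0.996, -0.0, 0.0]
force: [-0.1, -0.3, -0.2]
finger_gap: 1.001
gripper_force: 0.1
```

Call:
step_arm --targets "-1 0 0 0;-1 0 0 0"

```text
t: 5.9
tcp_pos: [0.4826, -0.0062, 0.0043]
tool_rot: [0.092, 0.996, -0.0, 0.0]
force: [-0.2, -0.2, -0.2]
finger_gap: 0.999
gripper_force: 0.1
```

Call:
step_arm --targets "-1 0 0 0;-1 0 0 0"

```text
t: 6.1
tcp_pos: [0.4836, -0.0064, 0.0043]
tool_rot: [0.092, 0.996, -0.0, 0.0]
force: [-0.5, -0.1, -0.0]
finger_gap: 0.999
gripper_force: 0.1
```

Call:
step_arm --targets "-1 0 0 0;-1 0 0 0"

```text
t: 6.3
tcp_pos: [0.4846, -0.0066, 0.0043]
tool_rot: [0.092, 0.996, -0.0, 0.0]
force: [-0.9, -0.3, -0.3]
finger_gap: 0.996
gripper_force: 0.1
```

Call:
step_arm --targets "-1 0 0 0;-1 0 0 0"

```text
t: 6.5
tcp_pos: [0.4852, -0.0067, 0.0043]
tool_rot: [0.092, 0.996, 0.0, -0.0]
force: [-0.7, -0.8, 0.1]
finger_gap: 0.998
gripper_force: 0.4
```

```bash
python3 - <<'E'
from h import *
print(manip.sense()["force"])
im=save("wrist","w3")
cv2.imwrite("pics/w3b.png",cv2.resize(im[250:400,80:540,::-1],None,fx=1.7,fy=1.7,interpolation=cv2.INTER_CUBIC))
E
```

```text
[-0.66826656 -0.7744664   0.06395957]
```

View pics/w3b.png

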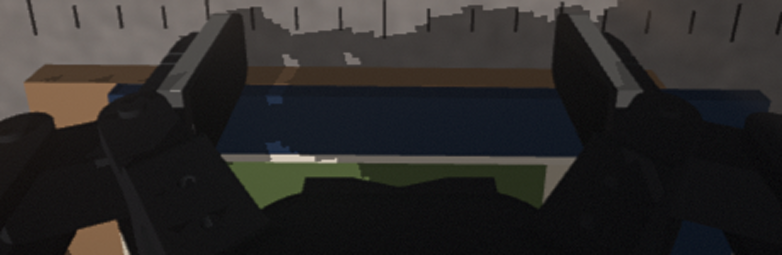

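The mount's near edge now sits directly on the backing's near edge (crop row ~86) and looks flush. One more small push will seat it.

Call:
step_arm --targets "-1 0 0 0;-1 0 0 0"

```text
t: 6.75
tcp_pos: [0.4854, -0.0067, 0.0042]
tool_rot: [0.092, 0.996, 0.0, -0.001]
force: [-2.6, 0.8, 1.2]
finger_gap: 1.001
gripper_force: 1.2
```

Call:
step_arm --targets "-1 0 0 0;-1 0 0 0"

```text
t: 6.95
tcp_pos: [0.4855, -0.0067, 0.0042]
tool_rot: [0.092, 0.996, 0.0, -0.002]
force: [-5.6, -0.7, 2.8]
finger_gap: 1.0
gripper_force: 2.6
```

Call:
step_arm --targets "5 0 0 0;12 0 0 0;14 0 -20 0;14 0 -60 0;14 0 -100 0;14 0 -135 0;14 0 -135 0"

```text
t: 7.65
tcp_pos: [0.4773, -0.0053, 0.1436]
tool_rot: [0.091, 0.996, -0.001, 0.006]
force: [0.4, -0.5, -0.1]
finger_gap: 1.002
gripper_force: 0.0
```

Call:
step_arm --targets "-7 11 0 8.2;-14 22 0 16.4;-21 33 0 24.6;-29 44 0 32.8;-36 55 0 41;-43 66 0 49.2;-51 77 0 57.4;-58 88 0 65.6;-65 99 0 73.8;-73 110 0 82;-80 121 0 90;-80 121 0 90"

```text
t: 8.85
tcp_pos: [0.5754, 0.1008, 0.1384]
tool_rot: [0.768, 0.64, 0.001, 0.0]
force: [-0.8, -0.1, -0.2]
finger_gap: 0.998
gripper_force: 0.0
```

```bash
python3 - <<'E'
from h import *
s=manip.sense();print(s["t"],s["tcp_pos"],s["tool_rot"],s["q"])
np.set_printoptions(precision=4,suppress=True)
im=save("wrist","w4")
for q,z in(("stop_squeeze",.085),("stop_face",.0235)):
    for r in manip.mark_of("wrist",q)[:2]: print(q,round(r["p"],2),np.array(r["position"]),world("wrist",r["position"],z)[0])
cv2.imwrite("pics/w4b.png",cv2.resize(im[:,:,::-1],(800,500),interpolation=cv2.INTER_CUBIC))
E
```

```text
8.85 [0.57539904 0.10075185 0.13844022] [7.68276101e-01 6.40118069e-01 6.95532376e-04 4.54956989e-04] [-1.79536511e-02  5.92997298e-01  1.62281486e+00  2.76898949e-04
  9.24133044e-01  1.63371572e-01]
stop_squeeze 0.97 [457.4 107.6] [0.6713 0.1576 0.085 ]
stop_face 0.7 [343.3 172.6] [0.6007 0.1164 0.0235]
```

View pics/w4b.png

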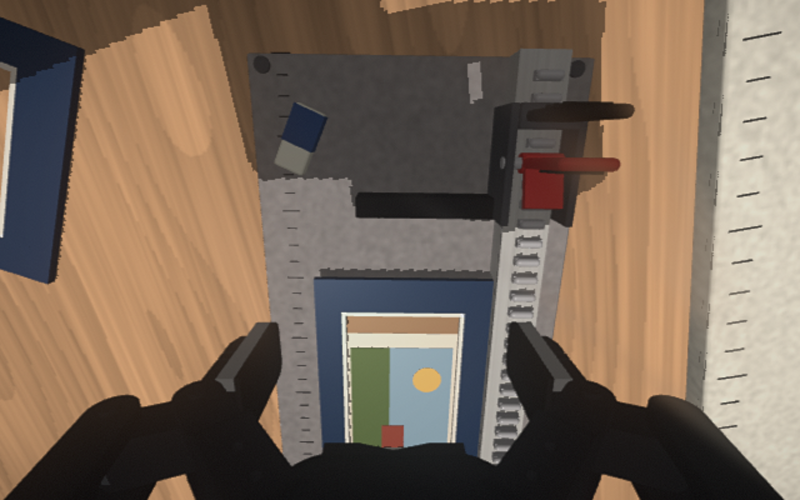

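The mount's left edge runs (316,279) to (493,279). The stop bar's face is at row ~215, x 356–494. The red lever is at (570,165) and the black paddle at (580,112).

```bash
python3 - <<'E'
from h import *
np.set_printoptions(precision=1,suppress=True)
s=manip.sense(); T=R.from_quat(s["tool_rot"]).as_matrix(); c=cal("wrist")
W=lambda p,z: 1000*(world("wrist",np.array(p)*.8,z,c)-s["tcp_pos"])@T
print("mount L corners in tool",W([(316,279),(493,279)],.026))
print("bar bottom edge",W([(356,218),(494,219)],.013),"top",W([(356,193),(494,194)],.034))
print("fence edge",W([(500,235),(482,440)],.034))
print("squeeze",W([(457.4/.8,107.6/.8)],.085), "face",W([(343.3/.8,172.6/.8)],.0235))
print("red tops z.107",W([(618,164),(634,111)],.107))
E
```

```text
mount L corners in tool [[-23.4 -54.7 112.7]
 [-23.1  69.8 112.5]]
bar bottom edge [[ 17.6 -26.6 125.6]
 [ 17.1  70.6 125.5]] top [[ 38.3 -24.1 104.6]
 [ 37.8  63.8 104.5]]
fence edge [[  10.9   69.8  104.5]
 [-155.2   69.5  104.6]]
squeeze [[74.3 85.9 53.5]] face [[ 21.5  23.9 115.1]]
red tops z.107 [[ 62.1  98.2  31.4]
 [ 83.9 101.1  31.4]]
```

Call:
step_arm --targets "-3 -4 30 0;-3 -4 65 0;-3 -4 95 0;-3 -4 115 0;-3 -4 127 0;-3 -4 133 0;-3 -4 133 0;-3 -4 133 0"

```text
t: 9.8
tcp_pos: [0.5705, 0.0976, 0.0071]
tool_rot: [0.769, 0.64, 0.001, 0.001]
force: [0.5, -0.1, 0.7]
finger_gap: 0.999
gripper_force: 0.0
```

Call:
step_arm --targets "-4 0 0 0;-8 0 0 0;-12 0 0 0;-15 0 0 0;-18 0 0 0;-21 0 0 0;-21 0 0 0"

```text
t: 10.5
tcp_pos: [0.5659, 0.0765, 0.0063]
tool_rot: [0.769, 0.639, -0.0, 0.0]
force: [-0.1, -0.0, 0.4]
finger_gap: 1.001
gripper_force: 0.0
```

Call:
step_arm --targets "-2 0 1 0;-4 0 2 0;-5 0 2 0;-5 0 2 0"

```text
t: 10.9
tcp_pos: [0.565, 0.0719, 0.0041]
tool_rot: [0.769, 0.64, -0.0, -0.0]
force: [0.5, 0.4, -0.5]
finger_gap: 1.006
gripper_force: 0.0
```

Call:
step_arm --targets "-1 0 0 0;-2 0 0 0;-2 0 0 0"

```text
t: 11.2
tcp_pos: [0.5647, 0.07, 0.0043]
tool_rot: [0.769, 0.639, -0.0, 0.0]
force: [-0.5, -0.5, -1.0]
finger_gap: 0.999
gripper_force: 0.0
```

Call:
step_arm --targets "-1 0 0 0;-1 0 0 0"

```text
t: 11.4
tcp_pos: [0.5645, 0.0691, 0.0043]
tool_rot: [0.769, 0.639, -0.0, 0.0]
force: [0.5, -0.7, 0.4]
finger_gap: 0.997
gripper_force: 0.0
```

Call:
step_arm --targets "-1 0 0 0;-1 0 0 0"

```text
t: 11.6
tcp_pos: [0.5643, 0.0681, 0.0043]
tool_rot: [0.769, 0.639, 0.0, 0.0]
force: [-0.5, -0.5, 0.0]
finger_gap: 0.998
gripper_force: 0.0
```

Call:
step_arm --targets "-1 0 0 0;-1 0 0 0"

```text
t: 11.8
tcp_pos: [0.5641, 0.0671, 0.0043]
tool_rot: [0.769, 0.639, -0.0, -0.0]
force: [0.7, 0.6, -1.8]
finger_gap: 1.001
gripper_force: 0.0
```

Call:
step_arm --targets "-1 0 0 0;-1 0 0 0"

```text
t: 12.0
tcp_pos: [0.5639, 0.0661, 0.0043]
tool_rot: [0.769, 0.639, -0.0, 0.0]
force: [0.8, 0.3, 0.6]
finger_gap: 1.0
gripper_force: 0.0
```

Call:
step_arm --targets "-1 0 0 0;-1 0 0 0"

```text
t: 12.2
tcp_pos: [0.5638, 0.0652, 0.0043]
tool_rot: [0.769, 0.639, 0.0, 0.0]
force: [0.4, 0.4, -0.1]
finger_gap: 1.002
gripper_force: 0.2
```

```bash
python3 - <<'E'
from h import *
im=save("wrist","w5")
cv2.imwrite("pics/w5b.png",cv2.resize(im[220:400,120:560,::-1],None,fx=1.8,fy=1.8,interpolation=cv2.INTER_CUBIC))
E
```

```text
(no output)
```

View pics/w5b.png

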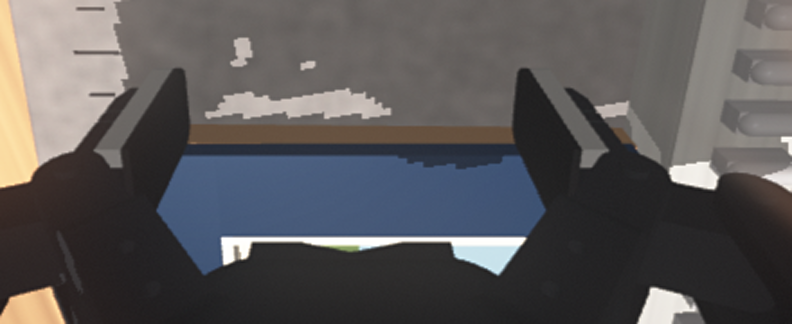

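The mount edge (row ~145) sits just above the backing's side face, nearly flush, and contact is starting. I'll seat it.

Call:
step_arm --targets "-1 0 0 0;-1 0 0 0"

```text
t: 12.45
tcp_pos: [0.5635, 0.0644, 0.0043]
tool_rot: [0.769, 0.639, 0.0, -0.0]
force: [0.4, 2.1, 1.1]
finger_gap: 1.0
gripper_force: 0.9
```

Call:
step_arm --targets "-1 0 0 0;-1 0 0 0"

```text
t: 12.65
tcp_pos: [0.5636, 0.0642, 0.0043]
tool_rot: [0.769, 0.639, 0.001, -0.0]
force: [1.1, 6.2, 0.2]
finger_gap: 0.998
gripper_force: 2.8
```

Call:
step_arm --targets "-1 0 0 0;-1 0 0 0"

```text
t: 12.85
tcp_pos: [0.5636, 0.0641, 0.0044]
tool_rot: [0.769, 0.639, 0.001, -0.001]
force: [1.3, 9.4, -0.7]
finger_gap: 1.003
gripper_force: 4.7
```

Call:
step_arm --targets "8 0 0 0;16 0 0 0;18 0 -30 0;18 0 -70 0;18 0 -110 0;18 0 -145 0;18 0 -158 0;18 0 -158 0"

```text
t: 13.65
tcp_pos: [0.5678, 0.08, 0.1643]
tool_rot: [0.769, 0.64, 0.002, 0.002]
force: [0.3, -0.2, -0.4]
finger_gap: 1.0
gripper_force: 0.0
```

Call:
step_arm --targets "8 8 0 -8.2;16 16 0 -16.4;25 24 0 -24.6;34 32 0 -32.8;43 40 0 -41;52 48 0 -49.2;61 56 0 -57.4;70 64 0 -65.6;79 72 0 -73.8;87 80 0 -82;96 88 0 -90;96 88 0 -90"

```text
t: 14.85
tcp_pos: [0.6702, 0.1589, 0.1592]
tool_rot: [0.091, 0.996, -0.0, -0.002]
force: [0.1, -0.2, 0.9]
finger_gap: 1.004
gripper_force: 0.0
```

```bash
python3 - <<'E'
from h import *
np.set_printoptions(precision=4,suppress=True)
s=manip.sense();print(s["t"],s["tcp_pos"],s["tool_rot"]); T=R.from_quat(s["tool_rot"]).as_matrix()
im=save("wrist","w6")
for q,z in(("stop_squeeze",.085),("stop_face",.0235)):
  for n in("wrist","scene","side"):
    if n!="wrist" and q=="stop_squeeze": manip.snapshot(n)
    for r in manip.mark_of(n,q)[:1]: w=world(n,r["position"],z)[0];print(n,q,round(r["p"],2),np.array(r["position"]),w,1000*(w-s["tcp_pos"])@T)
cv2.imwrite("pics/w6b.png",cv2.resize(im[:,:,::-1],(800,500),interpolation=cv2.INTER_CUBIC))
E
```

```text
14.85 [0.6702 0.1589 0.1592] [ 0.0912  0.9958 -0.0003 -0.0017]
wrist stop_squeeze 0.74 [316.6 220.7] [0.6745 0.1578 0.085 ] [-4.6619 -0.1746 74.1828]
scene stop_squeeze 0.72 [331.9 249.4] [0.6717 0.1485 0.085 ] [-3.599  -9.8649 74.1948]
side stop_squeeze 0.88 [377.5 157.6] [0.6775 0.1591 0.085 ] [-7.4228  1.6226 74.172 ]
wrist stop_face 0.65 [260.7 124.4] [0.6014 0.1217 0.0235] [ 60.4411 -48.9183 135.9424]
scene stop_face 0.97 [335.2 247.3] [0.6039 0.1235 0.0235] [ 58.2794 -46.7262 135.9333]
side stop_face 0.61 [359.1 184.6] [0.5977 0.1014 0.0235] [ 60.4076 -69.6029 135.9604]
```

View pics/w6b.png

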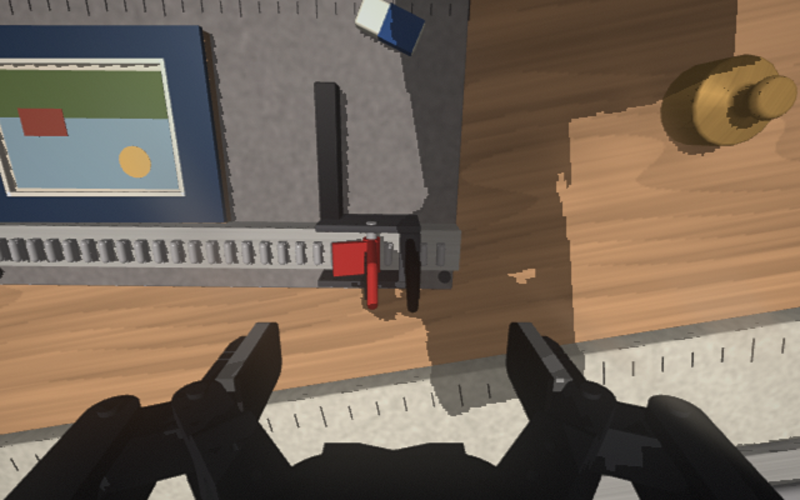

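The boards look square: only a thin dark strip shows at x ~210–228. The red paddle top is at (372,305), its left edge at 366. The black one is at (413,310), its right edge at 419. The bar face is at x ~316.

```bash
python3 - <<'E'
from h import *
np.set_printoptions(precision=1,suppress=True)
s=manip.sense(); T=R.from_quat(s["tool_rot"]).as_matrix(); c=cal("wrist")
W=lambda p,z: (1000*(world("wrist",np.array(p)*.8,z,c)-s["tcp_pos"])@T)[:,:2].tolist()
print("red outer top",np.round(W([(367,305),(367,250)],.107),1),"black",np.round(W([(419,310),(419,250)],.107),1))
im=cv2.imread("pics/w6.png")[:,:,::-1].astype(int); m=(im[:,:,0]>90)&(im[:,:,1]<60)
for r in range(180,252,4):
  x=np.where(m[r,240:330])[0]+240
  d=np.where(im[r,300:345].sum(1)<110)[0]+300
  print(r,x[[0,-1]] if len(x) else "", d[[0,-1]] if len(d) else "")
print("face",np.round(W([(316,85),(319,218)],.034),1),"mount left",np.round(W([(203,27),(224,220)],.026),1))
E
```

```text
red outer top [[-15.7 -15.3]
 [ 16.3 -14.6]] black [[-18.7  13.8]
 [ 16.4  13.1]]
180  [317 334]
184  
188  
192 [290 303] [325 330]
196 [266 301] [324 331]
200 [266 297] [324 332]
204 [266 298] [324 334]
208 [267 298] [324 335]
212 [267 301] [324 335]
216 [266 301] [324 335]
220 [267 301] [305 335]
224 [293 301] [315 335]
228 [294 301] [325 335]
232 [294 302] [325 335]
236 [294 302] [326 334]
240 [293 302] [326 333]
244 [294 300] [326 333]
248  [327 332]
face [[105.4 -50.6]
 [ 18.1 -53.5]] mount left [[ 140.3 -122.2]
 [  14.8 -124.8]]
```

Call:
step_arm --targets "-3 1 25 0;-3 1 50 0;-3 1 72 0;-3 1 84 0;-3 1 91 0;-3 1 91 0;-3 1 91 0" --gripper 0

```text
t: 16.0
tcp_pos: [0.6745, 0.1588, 0.0723]
tool_rot: [0.092, 0.996, 0.0, 0.001]
force: [-0.0, 0.8, -1.0]
finger_gap: 1.002
gripper_force: 0.0
```

Call:
step_arm --targets "0 0 0 0;0 0 0 0;0 0 0 0;0 0 0 0;0 0 0 0;0 0 0 0;0 0 0 0;0 0 0 0" --gripper 0.5 --squeeze 25

```text
t: 16.8
tcp_pos: [0.6736, 0.1587, 0.0713]
tool_rot: [0.091, 0.996, -0.0, -0.0]
force: [-0.5, -0.5, 1.2]
finger_gap: 0.502
gripper_force: 0.0
```

Call:
step_arm --targets "0 0 3 0;0 0 3 0;0 0 3 0;0 0 3 0;0 0 3 0;0 0 3 0" --gripper 1 --squeeze 30

```text
t: 17.4
tcp_pos: [0.6741, 0.1585, 0.0695]
tool_rot: [0.091, 0.996, -0.001, 0.001]
force: [-0.7, 1.0, 5.6]
finger_gap: 0.304
gripper_force: 30.0
```

Call:
step_arm --targets "0 0 3 0;0 0 3 0;0 0 3 0;0 0 3 0"

```text
t: 17.8
tcp_pos: [0.6743, 0.1591, 0.0694]
tool_rot: [0.091, 0.996, -0.0, 0.001]
force: [-4.3, -0.5, 17.7]
finger_gap: 0.303
gripper_force: 31.8
```

Call:
step_arm --targets "0 0 -3 0;0 0 -4 0;0 0 -4 0" --squeeze 40

```text
t: 18.1
tcp_pos: [0.674, 0.1584, 0.0696]
tool_rot: [0.091, 0.996, -0.0, 0.0]
force: [-0.5, -0.4, 4.3]
finger_gap: 0.298
gripper_force: 41.5
```

Call:
step_arm --targets "0 -2 0 0;0 -4 0 0;0 -6 0 0;0 -8 0 0;0 -8 0 0"

```text
t: 18.6
tcp_pos: [0.6724, 0.1503, 0.0696]
tool_rot: [0.092, 0.996, -0.0, 0.0]
force: [0.1, -0.1, 5.4]
finger_gap: 0.296
gripper_force: 41.8
```

The stop slides freely. On to just short of the closing notch.

Call:
step_arm --targets "0 -5 0 0;0 -10 0 0;0 -15 0 0;0 -20 0 0;0 -25 0 0;0 -30 0 0;0 -35 0 0;0 -40 0 0;0 -45 0 0;0 -48 0 0;0 -50 0 0;0 -50 0 0"

```text
t: 19.8
tcp_pos: [0.6628, 0.101, 0.0696]
tool_rot: [0.092, 0.996, -0.0, -0.0]
force: [-1.3, 0.8, 6.2]
finger_gap: 0.295
gripper_force: 41.8
```

Call:
step_arm --targets "0 -1 0 0;0 -2 0 0;0 -3 0 0;0 -3 0 0"

```text
t: 20.2
tcp_pos: [0.6622, 0.0983, 0.0696]
tool_rot: [0.092, 0.996, -0.0, -0.0]
force: [-1.5, 0.3, 4.9]
finger_gap: 0.295
gripper_force: 41.9
```

```bash
python3 - <<'E'
from h import *
np.set_printoptions(precision=1,suppress=True)
s=manip.sense(); T=R.from_quat(s["tool_rot"]).as_matrix()
im=save("wrist","w7"); c=cal("wrist")
cv2.imwrite("pics/w7b.png",cv2.resize(im[0:260,60:400,::-1],None,fx=2.2,fy=2.2,interpolation=cv2.INTER_CUBIC))
g=cv2.cvtColor(im,cv2.COLOR_RGB2GRAY).astype(int)
for r in (60,80,100,120): 
  print(r,g[r,180:330:3])
E
```

```text
60 [102 104 104 104 105 107 106  80  46  62  81 138 121  68  69  70  71  72
  72  73  75  32  31  37  85  82 155 152 153 152 150 153 155 153 149 145
 144 149 154 157 156 150 151 150 151 155 159 156 154 153]
80 [ 99  99 100 101 101 102 102 103  46  62  63  82 160  66  65  67  66  68
  68  69  71  39  31  30  85  83 143 149 148 148 147 147 148 147 145 148
 150 157 162 159 153 151 151 148 149 153 155 153 152 155]
100 [ 94  95  96  96  96  97  98  97  99  37  64  80  87 122  62  62  61  63
  64  64  67  56  30  31  80  86  91 154 154 154 153 151 157 160 154 155
 157 156 152 150 151 154 152 152 156 156 157 156 154 152]
120 [ 91  90  90  90  90  91  91  91  91  70  49  64  81 137  61  59  59  58
  59  61  61  62  30  31  36  84  83 146 155 155 155 156 157 158 156 157
 159 159 155 155 154 150 152 153 150 153 160 161 157 155]
```

View pics/w7b.png

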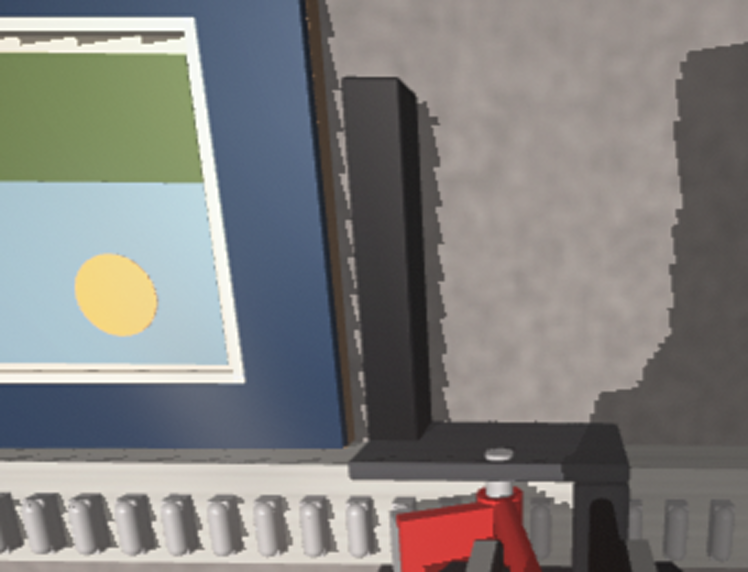

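The bar is about 8–12 mm (about 30 px in the crop) from the boards, with the boards flush along their side edge. I'll move it in gently until it touches.

Call:
step_arm --targets "0 -2 0 0;0 -4 0 0;0 -6 0 0;0 -7 0 0;0 -7 0 0"

```text
t: 20.75
tcp_pos: [0.6608, 0.0914, 0.0695]
tool_rot: [0.092, 0.996, -0.0, -0.0]
force: [-1.6, 0.6, 5.6]
finger_gap: 0.298
gripper_force: 41.9
```

Call:
step_arm --targets "0 -1 0 0;0 -2 0 0;0 -2 0 0"

```text
t: 21.05
tcp_pos: [0.6605, 0.0894, 0.0696]
tool_rot: [0.091, 0.996, -0.0, -0.0]
force: [-1.8, 0.1, 6.1]
finger_gap: 0.298
gripper_force: 41.9
```

Call:
step_arm --targets "0 -1 0 0;0 -2 0 0;0 -2 0 0"

```text
t: 21.35
tcp_pos: [0.6603, 0.0887, 0.0695]
tool_rot: [0.092, 0.996, 0.001, -0.0]
force: [-0.9, 4.0, 5.8]
finger_gap: 0.299
gripper_force: 44.5
```

Call:
step_arm --targets "0 -1 0 0;0 -1 0 0"

```text
t: 21.55
tcp_pos: [0.6603, 0.0887, 0.0696]
tool_rot: [0.092, 0.996, 0.001, 0.0]
force: [-0.2, 7.0, 5.5]
finger_gap: 0.297
gripper_force: 46.4
```

```bash
python3 - <<'E'
from h import *
np.set_printoptions(precision=0,suppress=True)
im=save("wrist","w8")
g=cv2.cvtColor(im,cv2.COLOR_RGB2GRAY).astype(int)
for r in (80,100,120,140): print(r,g[r,170:270:2])
E
```

```text
80 [248 248 236  98  98  99  99 100 100 101 101 102 101 102 102 103 104 104
 104 104 104 105 105 106  67  65  65  65  65  65  66  68  68  68  69  71
  51  32  31  30  43  83  81  86 149 151 152 152 153 152]
100 [208 245 248 251 109  94  96  95  96  98  97  97  98  97  98  98  98  99
  99  99 100  98 100  99 100  64  63  62  63  63  64  62  64  64  65  66
  69  37  31  32  32  78  84  84 142 154 154 154 155 155]
120 [205 208 243 247 250 140  91  91  91  92  93  92  91  91  92  93  91  92
  93  93  93  92  93  94  94  94  59  60  58  61  59  59  59  60  61  62
  62  48  32  31  31  53  84  84  81 139 147 144 146 148]
140 [201 201 201 239 246 248 180  86  88  87  86  87  86  87  87  86  87  86
  86  87  86  86  86  87  86  86  65  55  55  55  56  55  55  56  56  56
  58  59  36  31  32  30  77  81  82  85 148 148 152 155]
```

```bash
python3 - <<'E'
from h import *
np.set_printoptions(precision=1,suppress=True)
s0=manip.sense(); print(s0["tcp_pos"],s0["force"])
Tc=np.array(manip.get_calibration("wrist")["tool_from_camera"]); f,cx,cy,_=cal("wrist"); print(f,cx,cy)
def tp(px,z,pos,rot):
    W=np.eye(4); W[:3,:3]=R.from_quat(rot).as_matrix(); W[:3,3]=pos
    w=world("wrist",px,z,(f,cx,cy,W@Tc)); return 1000*(w-pos)@W[:3,:3]
p6=(np.array([.6702,.1589,.1592]),[.0912,.9958,-.0003,-.0017]); p7=(np.array([.6622,.0983,.0696]),[.092,.9958,0,0])
for z in(.034,.045,.055):
    print(z,"w6 screw,plateL,plateR,barL",tp(np.array([(372,222),(319,222),(420,218),(317,85),(319,215)])*.8,z,*p6)[:,:2].tolist())
    print(z,"w7",tp(np.array([(499,455),(352,470),(625,470),(343,78),(370,437)])/2.2+[60,0],z,*p7)[:,:2].tolist())
print("boards left edge w6",tp(np.array([(203,27),(224,220)])*.8,.026,*p6)[:,:2].tolist(),"w7",tp(np.array([(303,0),(345,440)])/2.2+[60,0],.026,*p7)[:,:2].tolist())
E
```

```text
[0.7 0.1 0.1] [0.3 6.7 4.9]
310.31396595940095 314.65981143954247 202.49062619535334
0.034 w6 screw,plateL,plateR,barL [[15.910083254121787, -15.658698765303335], [15.858790864757761, -53.05117790768761], [18.827384945582512, 18.13629035122799], [105.0990455078169, -49.4221157291387], [20.87305928122125, -52.77555107071003]]
0.034 w7 [[17.987403561346294, -17.42176312827401], [13.581297087001397, -58.15211105653208], [13.670171806103104, 17.283281344768614], [110.77634143979007, -51.59496491986757], [23.098012868453893, -52.40458035736651]]
0.045 w6 screw,plateL,plateR,barL [[18.37480249900141, -15.043432544678168], [18.325615163037362, -50.90131432615604], [21.172377347541783, 17.364601165323187], [103.90342584937524, -47.42118983158791], [23.134096660439447, -50.63699928840448]]
0.045 w7 [[21.56681132414899, -16.38737846451783], [17.432722412346802, -54.60317754347398], [17.51611031795401, 16.175098265220182], [108.62728556704621, -48.45084661491174], [26.361909534345425, -49.21047923443116]]
0.055 w6 screw,plateL,plateR,barL [[20.61545635798289, -14.484099616837092], [20.568182706927875, -48.94689288840005], [23.304188622050205, 16.66306554177337], [102.81649888715545, -45.602166288359925], [25.189585187001367, -48.6928613044903]]
0.055 w7 [[24.820818381242262, -15.447028770194006], [20.934018162660923, -51.37687434978483], [21.012418056000328, 15.167659101994333], [106.67359841000625, -45.592557246770035], [29.329088321519507, -46.30675094085357]]
boards left edge w6 [[139.72644725788925, -121.00014869641316], [15.45161050703149, -123.47792763241979]] w7 [[128.95053061768743, -61.83451332314634], [19.824735675414573, -61.92035277770455]]
```

The travel to contact (71 mm) doesn't match a whole number of notches, so I'll press slightly harder to see whether the boards still settle.

Call:
step_arm --targets "0 -1 0 0;0 -2 0 0;0 -2 0 0"

```text
t: 21.9
tcp_pos: [0.6603, 0.0886, 0.0696]
tool_rot: [0.092, 0.996, 0.003, 0.001]
force: [2.1, 10.7, 5.0]
finger_gap: 0.297
gripper_force: 50.4
```

Call:
step_arm --targets "0 -1 0 0;0 -2 0 0;0 -2 0 0"

```text
t: 22.2
tcp_pos: [0.6603, 0.0885, 0.0696]
tool_rot: [0.092, 0.996, 0.004, 0.001]
force: [2.1, 16.5, 3.7]
finger_gap: 0.302
gripper_force: 54.4
```

Call:
step_arm --targets "0 3 0 0;0 6 0 0;0 8 0 0;0 8 0 0"

```text
t: 22.6
tcp_pos: [0.6608, 0.091, 0.0695]
tool_rot: [0.091, 0.996, -0.0, -0.0]
force: [-2.2, -0.6, 6.1]
finger_gap: 0.298
gripper_force: 42.0
```

Call:
step_arm --targets "0 0 0 0;0 0 0 0;0 0 0 0;0 0 0 0;0 0 0 0" --gripper 0

```text
t: 23.1
tcp_pos: [0.6613, 0.0912, 0.0692]
tool_rot: [0.092, 0.996, 0.0, 0.0]
force: [0.5, 0.8, 0.4]
finger_gap: 0.998
gripper_force: 0.0
```

Call:
step_arm --targets "0 0 -30 0;0 0 -70 0;0 0 -110 0;0 -25 -130 0;0 -60 -130 0;0 -95 -130 0;0 -110 -130 0;0 -110 -130 0;0 -110 -130 0"

```text
t: 24.0
tcp_pos: [0.6412, -0.0165, 0.1992]
tool_rot: [0.092, 0.996, 0.001, -0.0]
force: [0.0, 0.5, 0.0]
finger_gap: 1.0
gripper_force: 0.0
```

```bash
python3 - <<'E'
from h import *
np.set_printoptions(precision=4,suppress=True,linewidth=200)
s=manip.sense(); print(s["t"],s["tcp_pos"],s["tool_rot"])
im=save("wrist","w9"); C=cal("wrist")
a=-.185;Rj=np.array([[np.cos(a),-np.sin(a)],[np.sin(a),np.cos(a)]]);o=np.array([.5688,.0387])
P=lambda x,y,z: pix("wrist",np.r_[o+Rj@[x,y],z],C)[0]
for n,r in(("corner",(.065,-.165,.012)),("block end",(-.02,-.165,.034)),("board NL",(-.062,.013,.026)),("board NR",(-.062,-.165,.026)),("FL",(.065,.013,.026))): print(n,P(*r))
# rectified view in jig frame at z=.026: 1 px = .5 mm
xs=np.arange(-.075,.08,.0005); ys=np.arange(-.2,.12,.0005)
def rect(z):
    G=np.array([[np.r_[o+Rj@[x,y],z] for y in ys] for x in xs]); p=pix("wrist",G.reshape(-1,3),C).reshape(len(xs),len(ys),2).astype(np.float32)
    return cv2.remap(im,p[...,0],p[...,1],cv2.INTER_LINEAR)
q=rect(.026); np.save("rect.npy",q)
def runs(line,pos):
    d=np.abs(np.diff(line.astype(int),axis=0)).sum(1); i=[k for k in range(1,len(d)-1) if d[k]>18 and d[k]>=d[k-1] and d[k]>d[k+1]]
    return [(round(1000*float(pos[k]),1),line[max(k-3,0)].tolist(),line[min(k+4,len(line)-1)].tolist()) for k in i]
for x in(-.05,-.01,.02,.05):
    k=int((x+.075)/.0005); L=cv2.GaussianBlur(q[k-6:k+7],(1,9),0).mean(0)
    print("x",x); 
    for lo,hi in((-.19,-.13),(-.005,.06)):
        m=(ys>lo)&(ys<hi); print("  ",*runs(L[m],ys[m]),sep="\n    ")
E
```

```text
24.0 [ 0.6412 -0.0165  0.1992] [ 0.0917  0.9958  0.0006 -0.    ]
corner [198.7557 164.3545]
block end [180.4105  77.2269]
board NL [374.4729  29.0679]
board NR [178.2845  28.2535]
FL [367.0052 167.3533]
x -0.05
  
    (-178.5, [157.76923076923077, 120.38461538461539, 87.38461538461539], [121.6923076923077, 114.3076923076923, 109.76923076923077])
    (-165.5, [122.3076923076923, 114.92307692307692, 110.84615384615384], [68.6923076923077, 78.92307692307692, 97.0])
  
    (13.0, [58.0, 68.23076923076923, 85.92307692307692], [117.15384615384616, 111.0, 107.38461538461539])
    (46.5, [116.07692307692308, 109.46153846153847, 106.23076923076923], [62.46153846153846, 59.30769230769231, 57.92307692307692])
x -0.01
  
    (-188.5, [152.3846153846154, 117.92307692307692, 88.38461538461539], [175.15384615384616, 170.69230769230768, 162.84615384615384])
    (-185.0, [175.15384615384616, 170.69230769230768, 162.84615384615384], [117.15384615384616, 112.92307692307692, 109.61538461538461])
    (-184.0, [175.76923076923077, 170.6153846153846, 163.3846153846154], [105.76923076923077, 101.84615384615
[... 2676 characters left out ...]
 [172.53846153846155, 137.53846153846155, 107.61538461538461], [169.6153846153846, 163.07692307692307, 155.76923076923077])
    (-185.0, [169.0, 162.30769230769232, 155.15384615384616], [81.61538461538461, 75.76923076923077, 74.07692307692308])
    (-174.5, [70.76923076923077, 66.46153846153847, 65.0], [169.30769230769232, 163.92307692307693, 157.0])
    (-169.0, [170.69230769230768, 166.0, 158.15384615384616], [68.84615384615384, 65.0, 62.0])
  
    (12.5, [42.84615384615385, 54.76923076923077, 74.76923076923077], [23.153846153846153, 22.846153846153847, 23.692307692307693])
    (28.5, [21.846153846153847, 22.0, 22.307692307692307], [61.15384615384615, 57.69230769230769, 56.61538461538461])
```

The jig-frame measurement fits. The mount spans y −165.5 to 13.0 mm, which is 178.5 mm. The end block face corrects to about −166 and the bar face to about 14, so the boards are home with the stop 1 mm off. I'll check the lock by comparing the lever with its first locked picture, taken from the same relative pose.

Call:
step_arm --targets "4 35 0 0;4 75 0 0;4 100 20 0;4 108 40 0;4 108 40 0;4 108 40 0;4 108 40 0"

```text
t: 24.75
tcp_pos: [0.6575, 0.0896, 0.1603]
tool_rot: [0.091, 0.996, 0.0, 0.001]
force: [-0.1, 0.4, 0.2]
finger_gap: 1.002
gripper_force: 0.0
```

```bash
python3 - <<'E'
from h import *
s=manip.sense(); print(s["t"],s["tcp_pos"])
save("wrist","w10")
for n in("w6","w10"):
  im=cv2.imread(f"pics/{n}.png")[:,:,::-1].astype(int); m=(im[:,:,0]>90)&(im[:,:,1]<60)
  print(n)
  for r in range(188,252,6):
    x=np.where(m[r,240:330])[0]+240; d=np.where(im[r,310:345].sum(1)<110)[0]+310
    print(r,x[[0,-1]] if len(x) else "", d[[0,-1]] if len(d) else "")
  g=im[196:206,180:262].sum(2).mean(0); print("rack min cols",[k+180 for k in range(2,80) if g[k]==g[max(0,k-5):k+6].min()])
  b=im[120,150:290].sum(1); print("bar cols",[k+150 for k in np.where(b<130)[0]][::6])
E
```

```text
24.75 [0.65751748 0.08960632 0.16032038]
w6
188  
194 [266 302] [324 331]
200 [266 297] [324 332]
206 [266 298] [324 335]
212 [267 301] [324 335]
218 [266 301] [310 335]
224 [293 301] [315 335]
230 [294 301] [325 335]
236 [294 302] [326 334]
242 [293 301] [326 333]
248  [327 332]
rack min cols [187, 201, 215, 229, 243, 257]
bar cols [np.int64(172), np.int64(272)]
w10
188 [291 302] 
194 [284 302] [324 331]
200 [277 302] [324 334]
206 [270 302] [324 334]
212 [267 302] [324 334]
218 [270 277] [324 334]
224 [270 278] [324 334]
230 [272 278] [325 333]
236 [271 277] [325 334]
242 [272 278] [326 332]
248  
rack min cols [182, 196, 210, 224, 238, 252, 259]
bar cols [np.int64(268)]
```

The lever has sprung fully back: the red paddle is at cols 271–278 and the black at 324–334, about 40 mm over both. So the pawl is down in a notch. Last, I'll check the mount's near edge, then back off.

Call:
step_arm --targets "0 0 -30 0;0 0 -60 0;0 0 -60 0;0 0 -60 0"

```text
t: 25.2
tcp_pos: [0.6576, 0.0889, 0.2213]
tool_rot: [0.092, 0.996, 0.0, 0.002]
force: [-0.9, 0.5, 0.2]
finger_gap: 0.999
gripper_force: 0.0
```

```bash
python3 - <<'E'
from h import *
q=np.load("rect.npy").astype(int); xs=np.arange(-.075,.08,.0005)*1000
for y in(-.15,-.11,-.07,-.03,0.005):
    k=int((y+.2)/.0005); L=q[:,k-5:k+6].mean(1); bl=L[:,2]-L[:,0]
    i=np.where(bl>12)[0]; print(y,"blue from",xs[i[0]],"before",L[max(i[0]-12,0)].round(),L[i[0]-4].round(),"last",xs[i[-1]])
E
```

```text
-0.15 blue from -62.999999999999986 before [119. 112. 108.] [123. 116. 112.] last 63.00000000000013
-0.11 blue from -63.499999999999986 before [120. 114. 111.] [121. 115. 111.] last 63.00000000000013
-0.07 blue from -63.499999999999986 before [120. 114. 111.] [121. 115. 110.] last 63.00000000000013
-0.03 blue from -63.499999999999986 before [117. 111. 108.] [118. 111. 108.] last 63.00000000000013
0.005 blue from -63.499999999999986 before [116. 110. 106.] [120. 114. 110.] last 62.50000000000013
```

The near edge is straight and parallel, at x −63.0 to −63.5 mm along its whole length, and the mount reaches the fence. Handing in.

```bash
python3 -c "
from station import manip; print(manip.sign_off())"
```

```text
the job is handed in; nothing more can be done
None
```

The job is handed in: the mount measures flush on its backing within about 1 mm, and the stop is about 1 mm from the boards with its lever fully sprung back; I did not push on the stop to test the lock.

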